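Close off the occupied packing lane and clamp the diverter

ROBOT

A 6-joint arm with a two-finger parallel gripper is mounted at the origin on the work surface. World frame = base frame: x ahead of the robot, y to its left, z up, the work surface at z = 0. Lengths are in m, angles in rad, forces in N, time in s.
With the tool pointing down it reaches from about 0.35 to 0.775 m from the base axis. Payload 5.5 kg.
Tool frame: the origin (TCP) lies on the centre line of the jaws, within the pads' length; the fingertips stand arm.finger_overhang ahead of it and the grasp point (between the pads) lies 3 mm ahead of it (arm.finger_overhang is the distance from the TCP to the fingertips, in m); z points along the fingers, y is the direction in which the jaws open and shut (so a half turn about z gives the same grasp; the last joint's range is limited). The gripper opens to 85 mm and grips with 20 to 120 N. Pads are 22 mm wide; open, the fingers measure 114 mm over their backs; the gripper's body (76 mm by 85 mm) begins 54 mm behind the grasp point. The pads swing forward as they close: fully open they stand 13 mm farther back than shut.
Start: joints at [1.111, 0.313, 0.046, 1.304, 0, 1.431], TCP at [0.181, 0.546, 0.224] pointing down, gripper open.
Joint ranges: [-2.76, 2.76], [-0.86, 1.69], [-1.03, 1.26], [-2.2, 2.34], [-1.47, 1.5], [-3.14, 3.14]. Speed limits (rad/s): [2.57, 2.57, 3.14, 3.14, 3.14, 3.14].

INTERFACE

Orientations are given as [roll, pitch, yaw] about the fixed x, y, z axes, in that order (R = Rz(yaw) Ry(pitch) Rx(roll)).
In Python, from cell import arm gives the robot as it stands. The module is installed in compiled form; this text tells all that it offers.
- The arm moves only by the shell command python3 -m creep 'ROWS' [OPENING] [FORCE]. ROWS is a JSON object of lists of equal length, an entry for each row: "dp": the shift along the tool's x, y, z in cm, a list of three; "roll": the turn about the tool's z in rad. A call has 1 to 20 rows; each row is the pose to reach, as a shift and turn from the pose measured when the call began, along the tool's axes at that moment; what a row does not reach only later rows make up. A row lasts 1/8 s, in which the tool goes at most 62.5 mm and 10.7 degrees, less where a joint would pass 70% of its speed; a pose out of reach is approached as far as the arm can. A call with a gripper value outside its range is refused whole. OPENING is the finger opening in cm, from 0 to 8.54, set as the call begins (- or left out, the last holds). The fingers move at their own pace and stop on an object; FORCE is the grip in N (left out, the last holds). Time passes only in rows, so rows that repeat a pose let the fingers close. It gives the time, the measured TCP pose, the force and the opening at its end, in the units of the state.
- arm.get_state(): the state, without advancing time (a new reading comes with each control period).
- arm.get_image(name): name is "scene" or "top" or "wrist"; returns a dict with "pixels" (420x560x3 uint8, red, green, blue), "mtx" (3x3 intrinsics, pixels), "dist_coeffs" ([k1, k2, p1, p2, k3] as OpenCV has them; the pictures are not rectified), "world_to_cam" (4x4, takes a point from world to camera coordinates). Camera axes: x right, y down, z forward; pixel columns grow to the right and rows downward; lengths in m; the calibration is good to about 2 mm. A picture is of the moment at which its call begins. There is no depth.
- arm.job_done(): hands the job in, once; it reports no verdict.
The state is a dict: "time_s": time; "joint_pos": joint angles; "joint_vel": joint speeds; "tau": joint torques, N m; "position": TCP position; "eef_rot": TCP orientation; "contact_force": force on the tool from outside, world axes, zero at the start; "moment": the same for the moment, N m; "finger_gap": finger opening in m.
Only numpy, scipy, OpenCV 4.12 (cv2) and the standard library are available. Lean on these libraries where they do the work, as an engineer would, in place of code of your own. Each camera call takes 0.05 s, during which the arm holds its last target.

TASK

One of the two packing lanes at the end of the checkout still holds the last customer's goods. Push the long diverter arm over as far as it goes towards that lane's side, so that the occupied lane is closed and new goods run into the empty one; then push the small clamp lever on the hub all the way round until it points straight towards the belt. Only push: leave the goods in the lane, the order bar and the goods waiting on the belt where they are.

Things in the scene. Friction and masses are not known exactly. Their poses are not given: they have to be found in the camera images.
- well: Fixed steel packing tray, position and yaw vary. Origin: on the counter under its middle. Own axes: +y towards the belt, -y the packing end, -x the robot's side. Inside x -160 to +160 mm, floor 12 mm above the counter, y -290 to +250; rims along x = +-170, 20 wide, 60 high; end wall 50 high. The black belt's end lies at y 260 to 430, top 36 mm above the counter.
- near_lane (a point): Floor of the near lane (robot's side), at x = -82, y = -215 mm of the well, 15 mm above the counter; axes as the well's. Two lanes, each 155 mm wide, lie side by side at the packing end, parted by a steel fin 10 mm thick and 50 mm high along x = 0 from the hub to the end wall.
- far_lane (a point): Floor of the far lane (away from the robot), at x = +82, y = -215 mm of the well, 15 mm above the counter; axes as the well's.
- hub (a point): Point on the vertical axis about which both diverter arm and clamp lever turn, 100 mm above the counter; at x = 0, y = -60 mm of the well. Its axes are those of the well.
- diverter (a joint): Angle (rad) of the diverter arm. 0: points straight to the belt (+y of the well). Positive: counter-clockwise from above, free end towards the near rim (-x of the well). Stops: +0.52 closes the near lane, -0.52 the far lane. Starts between -0.3 and 0.3, stays where left; dry friction 0.25 N m and slight damping (1.5 to 3 N at 180 mm from the hub).
- diverter_tip (a point): Top of the diverter arm at its free end, 75 mm above the counter, 267 mm from the hub axis. The arm is a straight upright grey board 18 mm thick, underside 30 mm and top 75 mm above the counter, with a rubber roller (26 mm diameter) at the end and a round boss (42 mm diameter, 84 mm high) at the hub. +y of this point runs from hub to free end.
- clamp (a joint): Angle (rad) of the clamp lever. 0: points to -x of the well (robot's side); grows clockwise seen from above, to the stop at 1.57 where it points to the belt (+y of the well): clamped. Starts between 0 and 0.35, stays where left; dry friction 0.08 N m (1.3 N at 60 mm from the hub).
- clamp_tip (a point): Centre of the ball (24 mm diameter) at the end of the black clamp lever, 88 mm from the hub axis, 108 mm above the counter. The lever is a bar 14 mm wide, 100 to 116 mm above the counter, so it passes over the arm (top 75 mm); its round black boss is 30 mm in diameter, top 120 mm above the counter.
- tin: Food tin, 66 mm in diameter, 100 mm high, origin under its middle. Stands with the jar and the carton in the occupied lane: if its x in the well's frame is negative the near lane is the occupied one, else the far lane. Leave it.
- jar: Jar, 58 mm in diameter, 85 mm high, origin under its middle; beside the tin. Leave it.
- carton: Cardboard carton 95 x 42 x 110 mm high, origin under its middle; behind tin and jar. Leave it.
- order_bar: Grey bar that parts customers' orders, 240 x 30 x 30 mm, lying across the belt's end, origin under its middle. Leave it.
- drink: Drinks bottle, 60 mm in diameter, 170 mm high, standing on the belt's end behind the order bar, origin under its middle; it waits there with the tea box for the next customer. Leave it.
- tea_box: Cardboard box 70 x 45 x 80 mm high, standing on the belt's end beside the bottle, origin under its middle. Leave it.

How it is judged:
By the outcome, as a careful person would: the job done as asked, in the order asked, and still so for the second after the job is handed in, with the robot touching nothing.
It also fails if it takes over 53 s, if anything falls off the work surface, if the arm or the gripper's body presses on something with over 40 N, if the wrist force passes 120 N, or if a joint passes its speed limit or range.

## Working session

There is one attempt and no reset: what is moved stays moved. The work goes in short steps, Python scripts to look and compute and a shell command to move; the robot and the scene stay as the last step left them, time stands still between calls to the robot, and variables do not carry over. Pictures are saved under pics/ and viewed, and the job is handed in when it is done.

```bash
mkdir -p pics; python3 - <<'E'
from cell import arm
import cv2
s=arm.get_state()
print({k:(s[k]) for k in ['time_s','position','eef_rot','contact_force','finger_gap']}, arm.finger_overhang)
for n in ['scene','top']:
    i=arm.get_image(n); cv2.imwrite(f'pics/{n}0.png',i['pixels'][:,:,::-1])
    import pickle; pickle.dump(i,open(f'pics/{n}0.pkl','wb'))
E
```

```text
{'time_s': 0.0, 'position': array([0.18053135, 0.54538703, 0.22320406]), 'eef_rot': array([-3.13980392e+00, -2.54819784e-04,  2.82182810e+00]), 'contact_force': array([ 1.08283568, -0.00157691, -0.15927568]), 'finger_gap': 0.08564739933222698} 0.022
```

View pics/top0.png

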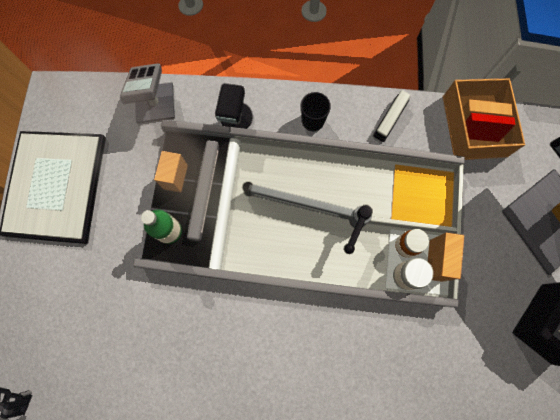

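View pics/scene0.png

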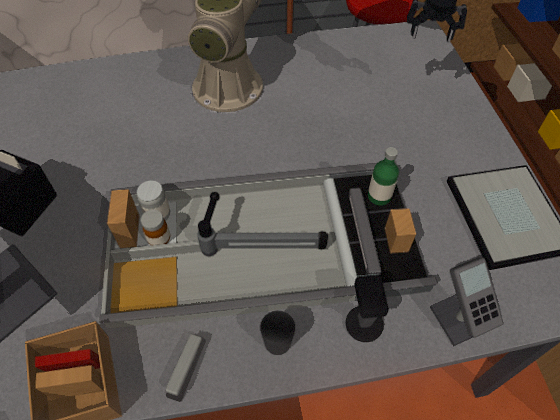

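Near lane (robot's side, bottom of the top view) holds tin (412,272), jar (414,243) and carton (447,255). The far lane, with the yellow floor, is empty. The diverter tip is at about (248,188), the clamp boss at (365,212) and the clamp ball at (350,248). I'll zoom in to get accurate pixel positions.

```bash
cat > h.py <<'E'
import numpy as np, cv2
def ray(im,uv,z):
    p=cv2.undistortPoints(np.array([[uv]],float),im['mtx'],np.array(im['dist_coeffs'],float))[0,0]
    T=np.array(im['world_to_cam']);R=T[:3,:3];t=T[:3,3]
    c=-R.T@t;d=R.T@np.array([p[0],p[1],1]);return c+d*(z-c[2])/d[2]
def proj(im,P):
    T=np.array(im['world_to_cam']);r,_=cv2.Rodrigues(T[:3,:3])
    return cv2.projectPoints(np.array(P,float).reshape(-1,3),r,T[:3,3],im['mtx'],np.array(im['dist_coeffs'],float))[0][:,0]
E
python3 - <<'E'
import pickle,cv2
i=pickle.load(open('pics/top0.pkl','rb'))['pixels'][:,:,::-1]
cv2.imwrite('pics/z1.png',cv2.resize(i[110:310,130:330],(800,600)[:1]*1+(800,) if 0 else (600,600),interpolation=cv2.INTER_CUBIC))
cv2.imwrite('pics/z2.png',cv2.resize(i[110:310,290:490],(600,600),interpolation=cv2.INTER_CUBIC))
E
```

```text
(no output)
```

View pics/z1.png

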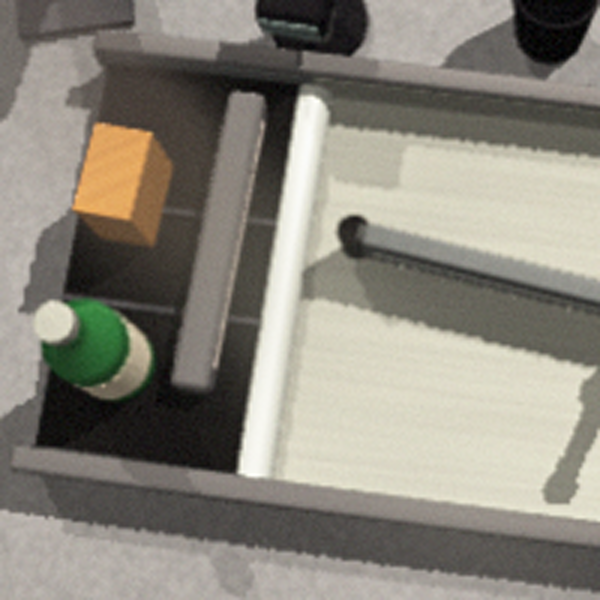

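View pics/z2.png

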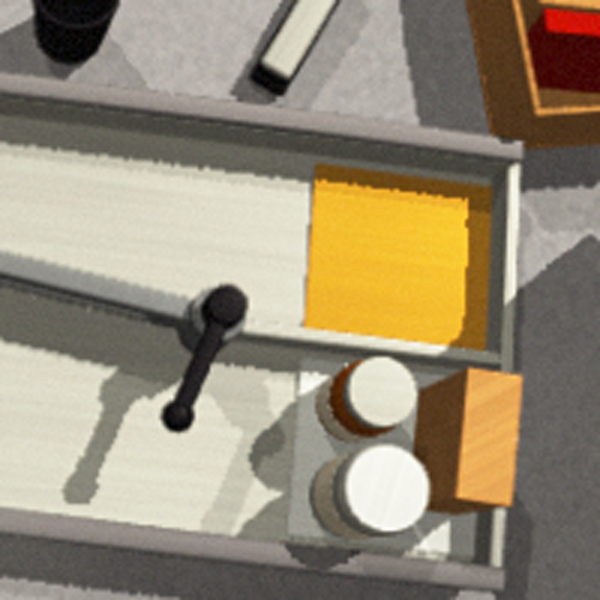

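```bash
cat > fit.py <<'E'
import pickle,numpy as np
from h import *
from scipy.optimize import least_squares
im=pickle.load(open('pics/top0.pkl','rb'))
obs=[((365,211.5),'hub',.12),((464,157.5),(.18,-.30),.06),((457.5,304.5),(-.18,-.30),.06)]
hub=ray(im,(365,211.5),.12);ball=ray(im,(349.3,248.3),.108);tip=ray(im,(247.7,188.3),.075)
fr=ray(im,(464,157.5),.06);nr=ray(im,(457.7,304.5),.06);fl=ray(im,(162.7,122.7),.06);nl=ray(im,(135,265),.06)
for n,v in dict(hub=hub,ball=ball,tip=tip,fr=fr,nr=nr,fl=fl,nl=nl).items(): print(n,v.round(4))
for a,b in((fr,fl),(nr,nl)): d=b-a;print('yaw',np.arctan2(-d[0],d[1]),np.linalg.norm(d))
print(np.linalg.norm(ball-hub),np.linalg.norm((tip-hub)[:2]),np.linalg.norm((fr-nr)))
E
python3 fit.py
```

```text
hub [ 0.583  -0.1119  0.12  ]
ball [ 0.5032 -0.0831  0.108 ]
tip [0.6277 0.1474 0.075 ]
fr [ 0.7469 -0.3606  0.06  ]
nr [ 0.3988 -0.3414  0.06  ]
fl [0.781  0.3697 0.06  ]
nl [0.4362 0.3877 0.06  ]
yaw -0.046764976460003625 0.7311381410200817
yaw -0.05127773419003781 0.7299908467504187
0.08567847325040073 0.263104911473763 0.3485688551121306
```

```bash
cat > wp.py <<'E'
from fit import *
yaw=-.049
ex=np.array([np.cos(yaw),np.sin(yaw)]);ey=np.array([-np.sin(yaw),np.cos(yaw)])
def w(p): return hub[:2]+p[0]*ex+p[1]*ey
def pol(th,r,d): # tool centre on far side
    a=np.array([-np.sin(th),np.cos(th)]);n=np.array([np.cos(th),np.sin(th)]);return w(a*r+n*d)
d=(tip-hub)[:2];print('div',np.arctan2(-d@ex,d@ey))
d=(ball-hub)[:2];print('clamp',np.arctan2(d@ey,-d@ex))
for th,dd in((-.12,.055),(-.12,.023),(.1,.022),(.3,.025),(.45,.0255),(.52,.026)): print(th,pol(th,.185,dd).round(4))
print('bottle',ray(im,(149,217.5),.206))
E
python3 wp.py | tail -9
```

```text
div -0.12200637160219761
clamp 0.29691127162157793
-0.12 [0.6683 0.0612]
-0.12 [0.6368 0.0666]
0.1 [0.5955 0.074 ]
0.3 [0.5612 0.0735]
0.45 [0.5342 0.0684]
0.52 [0.5222 0.0648]
bottle [0.52134639 0.32112709 0.206     ]
```

```bash
python3 -m creep '{"dp":[[0,0,-3],[0,0,-7],[0,0,-9],[0,0,-9]],"roll":[-0.16,-0.32,-0.32,-0.32]}' 0 30
```

```text
time_s: 0.6
position: [0.1809, 0.5462, 0.3145]
eef_rot: [3.141, 0.0, -3.141]
contact_force: [0.5, -0.3, -0.1]
finger_gap: 0.0123
```

```bash
python3 -m creep '{"dp":[[-3,-3,0],[-7,-7,0],[-11,-11,0],[-15,-15,0],[-19,-19,0],[-23,-23,0],[-27,-27,0],[-31,-31,0],[-35,-35,0],[-39,-39,0],[-43,-43,0],[-46,-46,0],[-48.7,-48.5,0],[-48.7,-48.5,0],[-48.7,-48.5,0],[-48.7,-48.5,0]],"roll":[0,0,0,0,0,0,0,0,0,0,0,0,0,0,0,0]}' 0
```

```text
time_s: 2.6
position: [0.6671, 0.0623, 0.3143]
eef_rot: [3.14, -0.0, -3.14]
contact_force: [0.2, -0.2, 0.2]
finger_gap: -0.0001
```

```bash
python3 -m creep '{"dp":[[0,0,4],[0,0,9],[0,0,14],[0,0,18],[0,0,19.5],[0,0,19.5],[0,0,19.5]],"roll":[0,0,0,0,0,0,0]}' 0
python3 - <<'E'
from cell import arm
import cv2
for n in ['scene','wrist']:
    i=arm.get_image(n); cv2.imwrite(f'pics/{n}1.png',i['pixels'][:,:,::-1])
E
```

```text
time_s: 3.48
position: [0.6685, 0.0628, 0.1217]
eef_rot: [3.141, 0.004, -3.14]
contact_force: [0.8, -0.1, -0.3]
finger_gap: 0.0003
```

View pics/scene1.png

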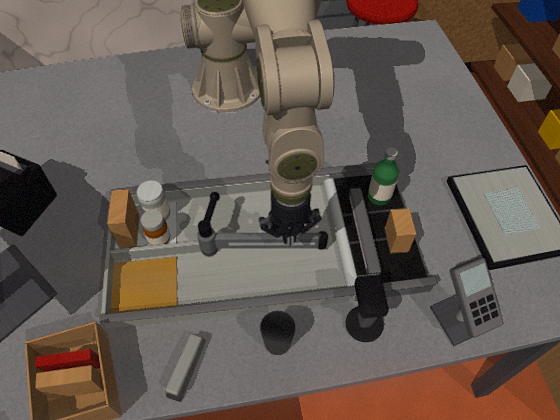

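View pics/wrist1.png

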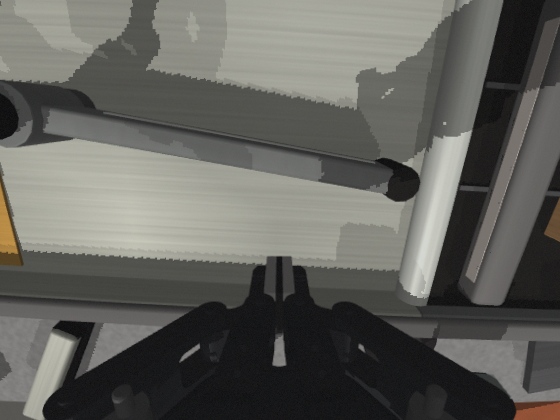

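The wrist view shows the closed fingers at (280,270), clear on the far side of the diverter board (about (270,150)). It's safe to descend beside the board and push it.

```bash
python3 -m creep '{"dp":[[0,0,2],[0,0,4],[0,0,5.3],[0,0,5.3],[0,0,5.3]],"roll":[0,0,0,0,0]}' 0 && python3 -m creep '{"dp":[[1,0.2,0],[2,0.3,0],[3.0,0.5,0],[4,0.7,0],[5,0.8,0],[6,1,0],[7,1.1,0],[8,1.1,0],[9,1.1,0],[10,1.1,0],[11,1,0],[12,0.8,0],[12,0.8,0]],"roll":[0,0,0,0,0,0,0,0,0,0,0,0,0]}' 0
```

```text
time_s: 4.2
position: [0.6694, 0.0627, 0.0696]
eef_rot: [3.141, 0.005, -3.14]
contact_force: [0.2, -0.4, 0.8]
finger_gap: 0.0004
time_s: 5.82
position: [0.5485, 0.0703, 0.069]
eef_rot: [3.141, 0.005, -3.14]
contact_force: [-0.4, -0.7, -0.0]
finger_gap: -0.0002
```

```bash
python3 -m creep '{"dp":[[0.5,-0.1,0],[1,-0.2,0],[1.5,-0.3,0]],"roll":[0,0,0]}' 0
python3 - <<'E'
from cell import arm
import cv2
i=arm.get_image('wrist'); cv2.imwrite(f'pics/wrist2.png',i['pixels'][:,:,::-1])
print(arm.get_state()['contact_force'])
E
```

```text
time_s: 6.2
position: [0.5332, 0.0672, 0.0689]
eef_rot: [3.141, 0.005, -3.14]
contact_force: [-0.3, 0.2, -0.7]
finger_gap: 0.0002
[-1.06420045  0.80765713 -0.20104341]
```

View pics/wrist2.png

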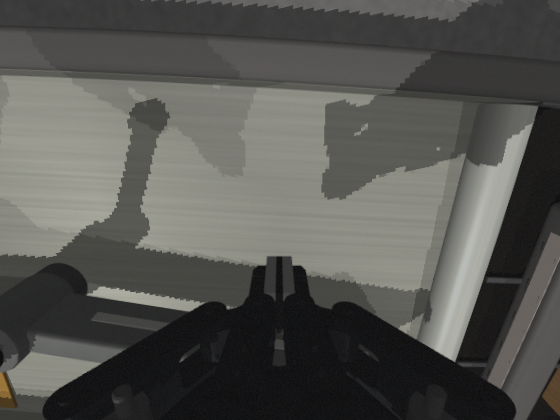

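```bash
python3 - <<'E'
from cell import arm
import cv2
for n in ['scene','top']:
    i=arm.get_image(n)['pixels'][:,:,::-1]; i=i[150:290,150:390] if n=='scene' else i[120:290,200:420]
    cv2.imwrite(f'pics/{n}3.png',cv2.resize(i,None,fx=3,fy=3,interpolation=cv2.INTER_CUBIC))
E
```

```text
(no output)
```

View pics/scene3.png

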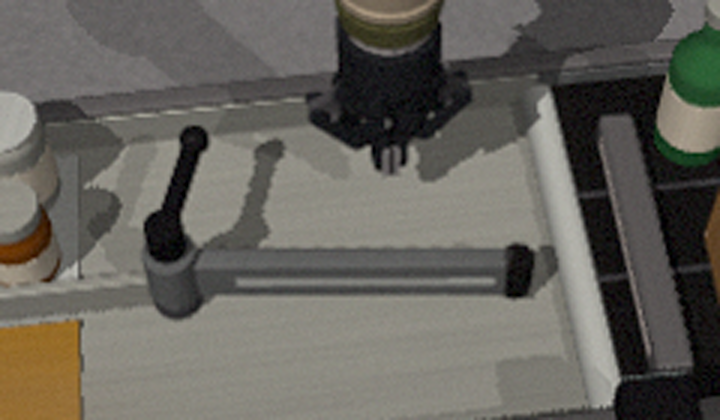

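View pics/top3.png

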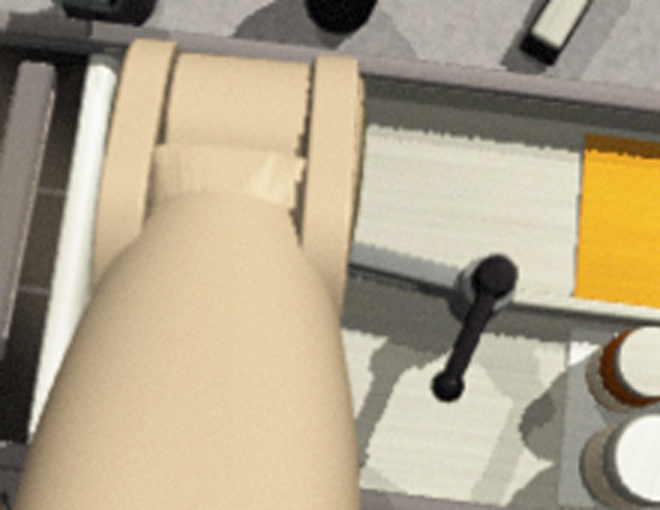

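```bash
python3 - <<'E'
from cell import arm
from h import *
import cv2
s=arm.get_state();p=s['position'];print(p)
for n in ['scene','wrist']:
    i=arm.get_image(n); 
    T=np.array(i['world_to_cam']);print(n,'cam at',-T[:3,:3].T@T[:3,3])
    for dz in (0,.022,.035): print(dz,proj(i,p-[0,0,dz]))
    for P in ([.583,-.112,.12],[.6277,.1474,.075],[.6,0,.075]): print(P,proj(i,P))
    if n=='scene': print('hub',ray(i,(150+165/3,150+222/3),.12),'tip',ray(i,(150+520/3,150+250/3),.075),'ball',ray(i,(150+195/3,150+140/3),.108))
E
```

```text
[0.53323633 0.06728234 0.06893405]
scene cam at [ 1.19580198 -0.05815631  1.01788174]
0 [[279.26599598 207.01889113]]
0.022 [[279.24590047 212.25020342]]
0.035 [[279.23426164 215.26725072]]
[0.583, -0.112, 0.12] [[204.13330046 223.58212944]]
[0.6277, 0.1474, 0.075] [[321.07778563 233.296507  ]]
[0.6, 0, 0.075] [[255.79812176 233.11148941]]
hub [ 0.58446011 -0.11020152  0.12      ] tip [0.62874344 0.15247887 0.075     ] ball [ 0.50397635 -0.08040175  0.108     ]
wrist cam at [0.45008552 0.06717924 0.21789246]
0 [[278.74323742 264.454547  ]]
0.022 [[278.747367   247.79228676]]
0.035 [[278.7494139  239.56002798]]
[0.583, -0.112, 0.12] [[-78.93715296 399.15742467]]
[0.6277, 0.1474, 0.075] [[396.66155646 391.79786782]]
[0.6, 0, 0.075] [[173.9732368  360.53984726]]
```

```bash
python3 - <<'E'
from cell import arm
from h import *
import cv2
s=arm.get_state();p=s['position']
sc=arm.get_image('scene');wr=arm.get_image('wrist')
for dz in (-.03,-.02,-.01,0,.01,.022): print(dz,proj(sc,p+[.011,0,-dz]),proj(wr,p+[-.011,0,-dz]),proj(wr,p+[.011,0,-dz]))
a=sc['pixels'][180:230,250:310,::-1];b=wr['pixels'][200:320,200:360,::-1]
cv2.imwrite('pics/a4.png',cv2.resize(a,None,fx=10,fy=10,interpolation=cv2.INTER_CUBIC));cv2.imwrite('pics/b4.png',cv2.resize(b,None,fx=5,fy=5,interpolation=cv2.INTER_CUBIC))
E
```

```text
-0.03 [[280.19521342 203.48558823]] [[278.7411605  275.79724234]] [[278.6744097  314.38531404]]
-0.02 [[280.17915891 205.97385587]] [[278.74389517 265.2436364 ]] [[278.68106685 302.00032311]]
-0.01 [[280.16330326 208.42680803]] [[278.74630431 255.96893866]] [[278.68697073 291.03704633]]
0 [[280.14764314 210.84515125]] [[278.74844238 247.75538016]] [[278.69224094 281.26640765]]
0.01 [[280.13217526 213.2295745 ]] [[278.75035241 240.43169529]] [[278.69697331 272.5055585 ]]
0.022 [[280.11386306 216.04705295]] [[278.75239145 232.6276795 ]] [[278.70205047 263.11961738]]
```

View pics/a4.png

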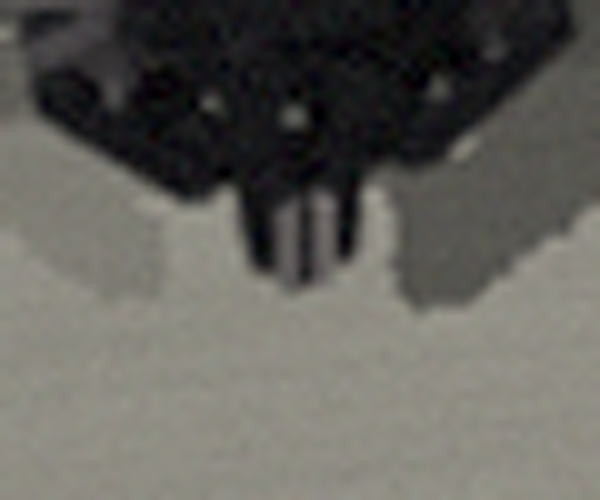

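View pics/b4.png

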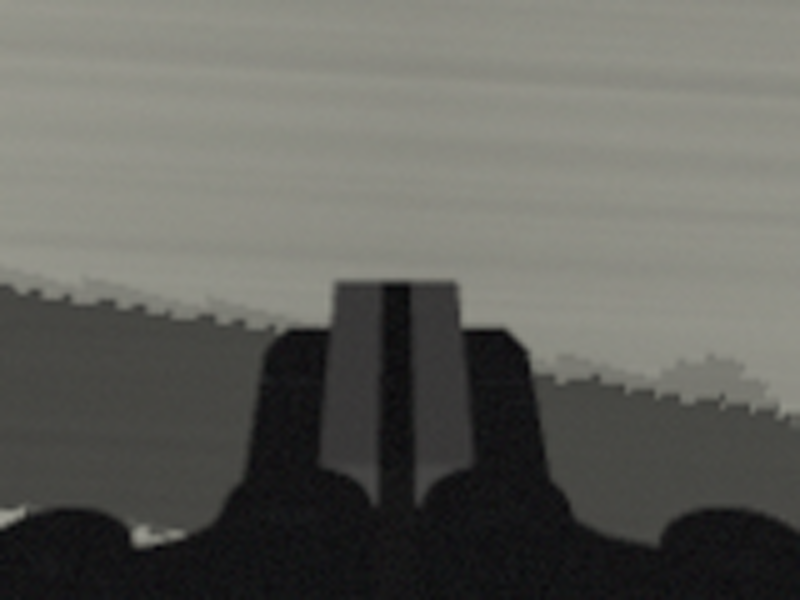

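The diverter hasn't moved; its tip still projects to the same place. Both cameras put the real fingertips about 10 mm above the reported TCP, at z≈0.079, so they passed just over the board, whose top is at 75 mm. I'll go back over to the far side and lower further, checking the tip height there.

```bash
python3 -m creep '{"dp":[[0,0,-3],[0,0,-5],[-4,0,-5],[-9,0,-5],[-13.5,-0.5,-5],[-13.5,-0.5,-3],[-13.5,-0.5,0],[-13.5,-0.5,2],[-13.5,-0.5,2.2],[-13.5,-0.5,2.2]],"roll":[0,0,0,0,0,0,0,0,0,0]}' 0
cat > tip.py <<'E'
from cell import arm
from h import *
import sys
k=sys.argv[1]
s=arm.get_state();p=s['position'];print(p,s['contact_force'],s['finger_gap'])
sc=arm.get_image('scene');wr=arm.get_image('wrist')
for dz in (-.02,-.01,0,.01,.022): print(dz,proj(sc,p+[.011,0,-dz]),proj(wr,p+[-.011,0,-dz]))
a=sc['pixels'][150:300,150:390,::-1]
cv2.imwrite(f'pics/a{k}.png',cv2.resize(a,None,fx=3,fy=3,interpolation=cv2.INTER_CUBIC));cv2.imwrite(f'pics/b{k}.png',wr['pixels'][:,:,::-1])
E
python3 tip.py 5
```

```text
time_s: 7.8
position: [0.6692, 0.0625, 0.0481]
eef_rot: [3.141, 0.005, -3.14]
contact_force: [0.1, -0.2, 0.6]
finger_gap: -0.0002
[0.66924126 0.06249794 0.0481199 ] [ 0.05796963 -0.24284081  0.59818136] -0.00023484969859045792
-0.02 [[289.21035195 260.39245398]] [[278.7395488 264.0926946]]
-0.01 [[289.1243436  262.56444675]] [[278.74305533 254.88816761]]
0 [[289.03957265 264.70341054]] [[278.74616631 246.73349576]]
0.01 [[288.95601365 266.81006583]] [[278.74894473 239.45972243]]
0.022 [[288.85730779 269.29638988]] [[278.75191003 231.70618432]]
```

View pics/a5.png

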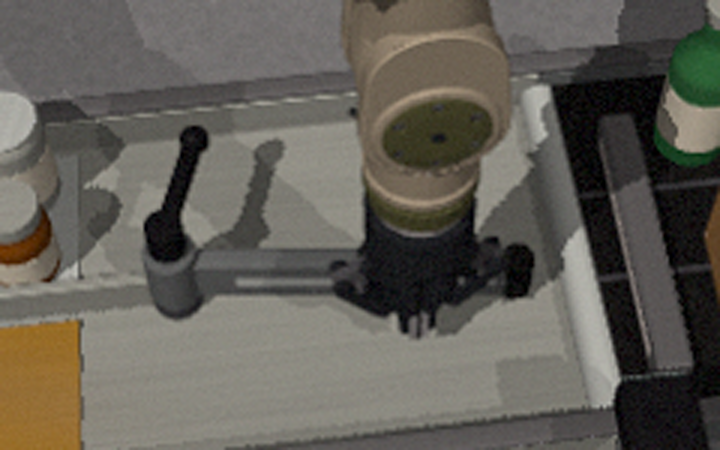

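View pics/b5.png

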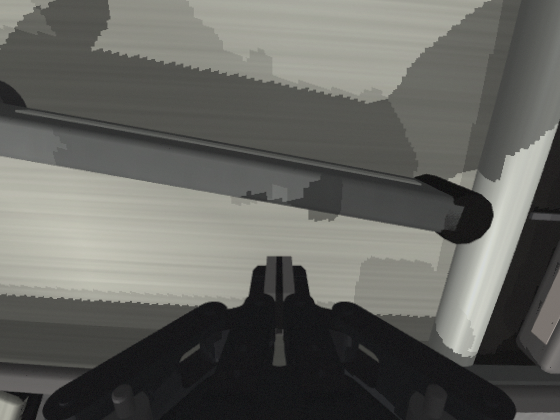

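The fingertip in the scene view is at about row 262, so the tip is near z≈0.06. I'll lower about 2 cm more in small steps and watch the force.

```bash
python3 -m creep '{"dp":[[0,0,0.4],[0,0,0.8],[0,0,1],[0,0,1]],"roll":[0,0,0,0]}' 0;  python3 -m creep '{"dp":[[0,0,0.3],[0,0,0.6],[0,0,0.8],[0,0,0.8]],"roll":[0,0,0,0]}' 0; python3 tip.py 6
```

```text
time_s: 8.4
position: [0.6696, 0.0625, 0.0386]
eef_rot: [3.141, 0.006, -3.14]
contact_force: [0.4, 1.4, -0.2]
finger_gap: 0.0003
time_s: 8.9
position: [0.6694, 0.0625, 0.0303]
eef_rot: [3.141, 0.006, -3.14]
contact_force: [-0.1, -0.2, 0.0]
finger_gap: -0.0001
[0.66943009 0.06251041 0.0303343 ] [-0.09153937 -0.15803556  0.04700828] -9.554182081151984e-05
-0.02 [[289.07983935 264.30404717]] [[278.73054165 264.95937788]]
-0.01 [[288.9958422  266.41744578]] [[278.73444219 255.69018084]]
0 [[288.9130403 268.4990845]] [[278.73790183 247.4801663 ]]
0.01 [[288.83140929 270.54964872]] [[278.74099089 240.15858862]]
0.022 [[288.73496433 272.97024465]] [[278.74428694 232.35572506]]
```

View pics/a6.png

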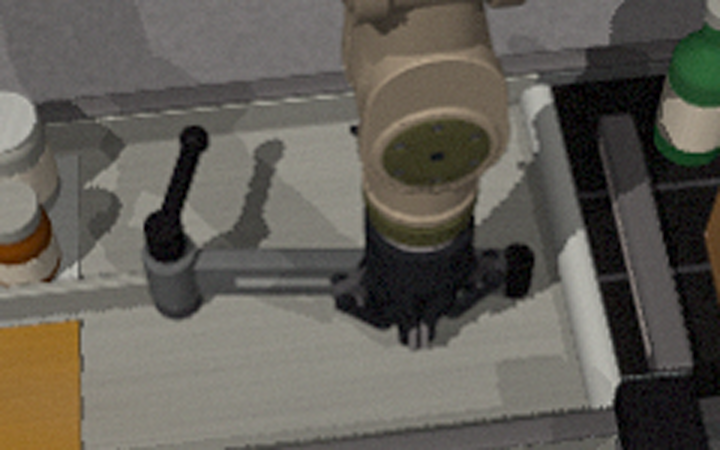

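```bash
python3 -m creep '{"dp":[[1,0.2,0],[2,0.3,0],[3.0,0.5,0],[4,0.7,0],[5,0.8,0]],"roll":[0,0,0,0,0]}' 0; python3 tip.py 7
```

```text
time_s: 9.62
position: [0.6194, 0.0709, 0.0306]
eef_rot: [3.14, 0.008, -3.14]
contact_force: [1.4, 2.2, -1.0]
finger_gap: -0.0002
[0.61943536 0.07087231 0.0306175 ] [ 1.4460841   2.22026901 -1.03731232] -0.00016999448500203772
-0.02 [[288.43886477 244.97840321]] [[278.52104494 268.68686636]]
-0.01 [[288.36215917 247.18238491]] [[278.53000545 259.22732372]]
0 [[288.28650449 249.35429617]] [[278.53795846 250.84655209]]
0.01 [[288.21188029 251.49480377]] [[278.54506377 243.37102606]]
0.022 [[288.12366342 254.02287293]] [[278.55264951 235.40240428]]
```

View pics/b7.png

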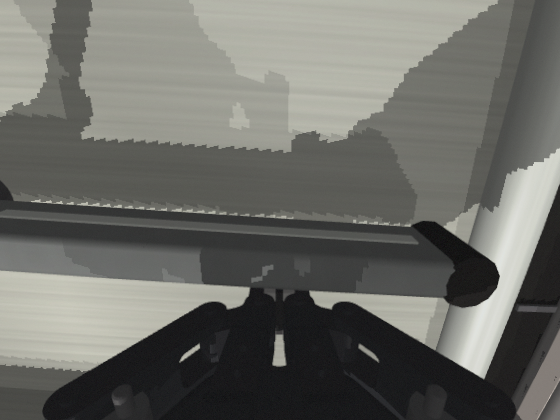

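The fingers are now on the board (at about row 285) and it is turning. I'll continue towards the near stop.

```bash
python3 -m creep '{"dp":[[1,0.2,0],[2,0.2,0],[3.0,0.3,0],[4,0.3,0],[5,0.3,0],[6,0.2,0],[7,0,0],[8,-0.2,0],[8.5,-0.4,0],[8.5,-0.4,0]],"roll":[0,0,0,0,0,0,0,0,0,0]}' 0; python3 tip.py 8
```

```text
time_s: 10.98
position: [0.5318, 0.0666, 0.0297]
eef_rot: [3.14, 0.003, -3.14]
contact_force: [-0.1, -0.5, -0.2]
finger_gap: -0.0
[0.53183546 0.06658653 0.02973278] [-0.09200327 -0.5217598  -0.19498773] -3.6165022589292074e-05
-0.02 [[279.69129619 214.83734242]] [[278.73533761 264.60947951]]
-0.01 [[279.67916223 217.16032884]] [[278.73623287 255.38903035]]
0 [[279.66717221 219.45132211]] [[278.73703096 247.22473046]]
0.01 [[279.65532383 221.71094601]] [[278.73774672 239.94591904]]
0.022 [[279.64128954 224.38194293]] [[278.73851371 232.190695  ]]
```

View pics/a8.png

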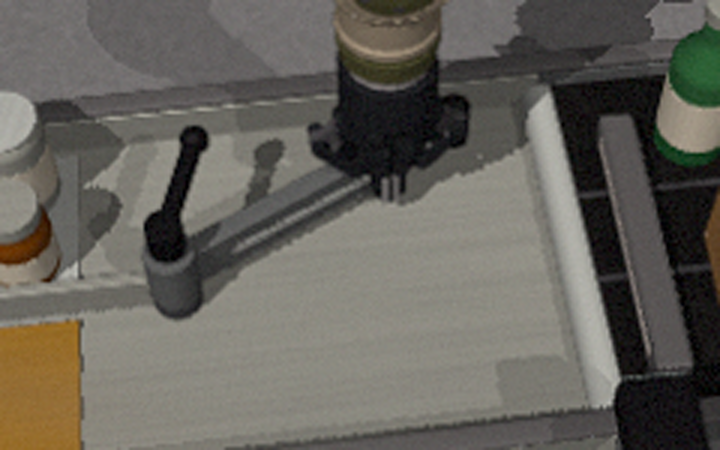

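Diverter is well over. Now small presses until the force rises at the stop.

```bash
python3 -m creep '{"dp":[[0.3,-0.1,0],[0.6,-0.2,0],[0.8,-0.3,0]],"roll":[0,0,0]}' 0;python3 -m creep '{"dp":[[0.3,-0.1,0],[0.5,-0.2,0],[0.5,-0.2,0]],"roll":[0,0,0]}' 0;
```

```text
time_s: 11.45
position: [0.5246, 0.0635, 0.0297]
eef_rot: [3.141, 0.004, -3.14]
contact_force: [0.9, 0.5, 0.5]
finger_gap: -0.0003
time_s: 11.82
position: [0.5209, 0.0621, 0.0299]
eef_rot: [3.139, 0.007, -3.14]
contact_force: [6.1, 2.1, -2.3]
finger_gap: 0.0002
```

```bash
python3 -m creep '{"dp":[[0.2,-0.1,0],[0.4,-0.1,0],[0.4,-0.1,0]],"roll":[0,0,0]}' 0
```

```text
time_s: 12.2
position: [0.521, 0.0621, 0.0304]
eef_rot: [3.136, 0.014, -3.139]
contact_force: [11.8, 4.7, -9.6]
finger_gap: 0.0002
```

Firmly on the stop: no further motion and the force is rising. Backing off, lifting and looking.

```bash
python3 -m creep '{"dp":[[-1,-0.2,0],[-2.5,-0.5,0],[-2.5,-0.5,0],[-2.5,-0.5,-3],[-2.5,-0.5,-8],[-2.5,-0.5,-13],[0,0,-16],[4,4,-17],[8,8,-17],[12,12,-17],[14,16,-17],[14,16,-17]],"roll":[0,0,0,0,0,0,0,0,0,0,0,0]}' 0
python3 - <<'E'
from cell import arm
import cv2,pickle
i=arm.get_image('top');pickle.dump(i,open('pics/top9.pkl','wb'))
cv2.imwrite('pics/top9.png',cv2.resize(i['pixels'][110:310,200:470,::-1],None,fx=2.9,fy=2.9,interpolation=cv2.INTER_CUBIC))
E
```

```text
time_s: 13.7
position: [0.3752, 0.2224, 0.199]
eef_rot: [3.137, 0.013, -3.134]
contact_force: [0.1, -1.0, 0.1]
finger_gap: -0.0
```

View pics/top9.png

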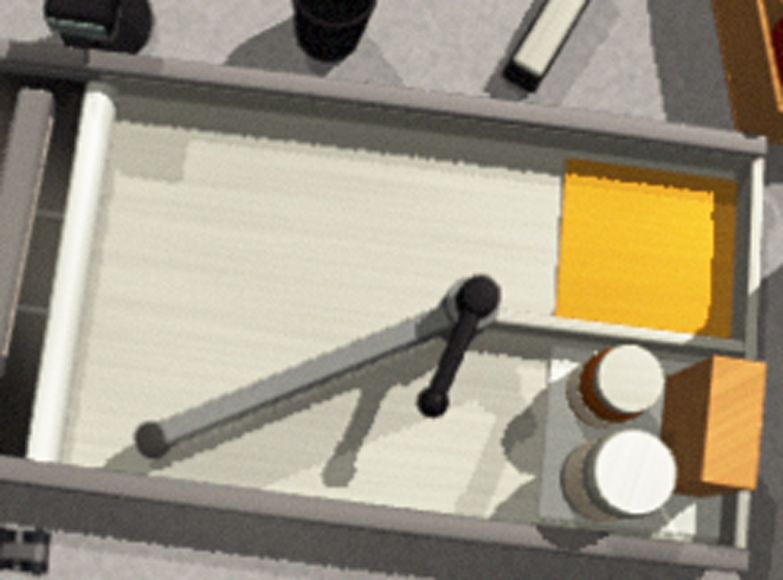

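```bash
python3 - <<'E'
import sys;sys.argv=['x']
from wp import *
from cell import arm
i9=pickle.load(open('pics/top9.pkl','rb'))
t=ray(i9,(252.4,261.7),.075);d=(t-hub)[:2];print('div',np.arctan2(-d@ex,d@ey),np.linalg.norm(d))
b=ray(i9,(200+433/2.9,110+402/2.9),.108);d=(b-hub)[:2];print('clamp',np.arctan2(d@ey,-d@ex))
s=arm.get_state();print(s['joint_pos'],s['position'])
for n,uv,z in(('tin',(200+636/2.9,110+472/2.9),.112),('jar',(200+630/2.9,110+380/2.9),.097),('carton',(200+735/2.9,110+425/2.9),.122)): print(n,ray(im,uv,z))
P0=None
for f,dd in((.3,.045),(.3,.02),(.5,.018),(.7,.018),(.9,.018),(1.1,.018),(1.3,.018),(1.45,.018),(1.57,.018)):
    u=np.array([-np.cos(f),np.sin(f)]);tt=np.array([np.sin(f),np.cos(f)])
    p=w(u*.062-tt*dd)
    if P0 is None:P0=p
    q=p-P0
    print(f,p.round(4),'dp x,y cm (tool x=-Y,y=-X):',round(-q[1]*100,2),round(-q[0]*100,2))
E
```

```text
hub [ 0.583  -0.1119  0.12  ]
ball [ 0.5032 -0.0831  0.108 ]
tip [0.6277 0.1474 0.075 ]
fr [ 0.7469 -0.3606  0.06  ]
nr [ 0.3988 -0.3414  0.06  ]
fl [0.781  0.3697 0.06  ]
nl [0.4362 0.3877 0.06  ]
yaw -0.046764976460003625 0.7311381410200817
yaw -0.05127773419003781 0.7299908467504187
0.08567847325040073 0.263104911473763 0.3485688551121306
div -0.12200637160219761
clamp 0.29691127162157793
-0.12 [0.6683 0.0612]
-0.12 [0.6368 0.0666]
0.1 [0.5955 0.074 ]
0.3 [0.5612 0.0735]
0.45 [0.5342 0.0684]
0.52 [0.5222 0.0648]
bottle [0.52134639 0.32112709 0.206     ]
div 0.5214134389511854 0.2632271621958699
clamp 0.2936242775836684
[ 3.47712224e-01  4.44789077e-02 -3.45610074e-01  1.16652816e+00
 -1.57902993e-04  3.41744440e-01] [0.37634953 0.22144413 0.19903441]
tin [ 0.46027173 -0.23466296  0.112     ]
jar [ 0.53051604 -0.23371287  0.097     ]
carton [ 0.49811442 -0.30605764  0.122     ]
0.3 [ 0.5093 -0.133 ] dp x,y cm (tool x=-Y,y=-X): -0.0 -0.0
0.3 [ 0.5179 -0.1095] dp x,y cm (tool x=-Y,y=-X): -2.35 -0.85
0.5 [ 0.5207 -0.0949] dp x,y cm (tool x=-Y,y=-X): -3.81 -1.14
0.7 [ 0.5253 -0.0829] dp x,y cm (tool x=-Y,y=-X): -5.01 -1.6
0.9 [ 0.5322 -0.072 ] dp x,y cm (tool x=-Y,y=-X): -6.1 -2.29
1.1 [ 0.5412 -0.0627] dp x,y cm (tool x=-Y,y=-X): -7.03 -3.18
1.3 [ 0.5518 -0.0554] dp x,y cm (tool x=-Y,y=-X): -7.76 -4.25
1.45 [ 0.5606 -0.0513] dp x,y cm (tool x=-Y,y=-X): -8.16 -5.12
1.57 [ 0.568  -0.0491] dp x,y cm (tool x=-Y,y=-X): -8.39 -5.87
```

The diverter reads 0.521, which is the stop, and the clamp is still at 0.29. Next I'll move above the start point behind the lever, turning the tool so its flat side faces the push.

```bash
python3 -m creep '{"dp":[[-1,-2,-1],[-2,-6,-1],[-3,-10,-1],[-4.5,-14,-1],[-6,-18,-1],[-8,-22,-1],[-9.5,-26,-1],[-11,-30,-1],[-12.3,-33,-1],[-13.3,-35.4,-1],[-13.3,-35.4,-1],[-13.3,-35.4,-1],[-13.3,-35.4,-1]],"roll":[-0.15,-0.3,-0.45,-0.6,-0.75,-0.9,-1.05,-1.2,-1.35,-1.5,-1.57,-1.57,-1.57]}' 0; python3 -m creep '{"dp":[[0,0,3],[0,0,6],[0,0,9],[0,0,11],[0,0,11]],"roll":[0,0,0,0,0]}' 0; python3 - <<'E'
from cell import arm
import cv2
for n in ['scene','wrist']:
    i=arm.get_image(n); cv2.imwrite(f'pics/{n}10.png',i['pixels'][:,:,::-1] if n=='wrist' else cv2.resize(i['pixels'][150:300,150:390,::-1],None,fx=3,fy=3))
E
```

```text
time_s: 15.38
position: [0.5108, -0.1322, 0.209]
eef_rot: [-3.129, 0.005, -1.568]
contact_force: [0.2, -0.7, -0.0]
finger_gap: -0.0002
time_s: 16.0
position: [0.5107, -0.1309, 0.0976]
eef_rot: [-3.132, 0.006, -1.568]
contact_force: [-0.4, 0.1, -0.2]
finger_gap: -0.0002
```

View pics/scene10.png

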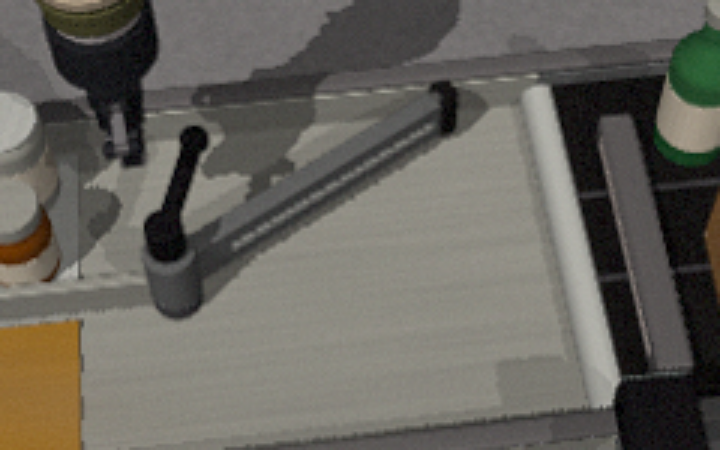

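View pics/wrist10.png

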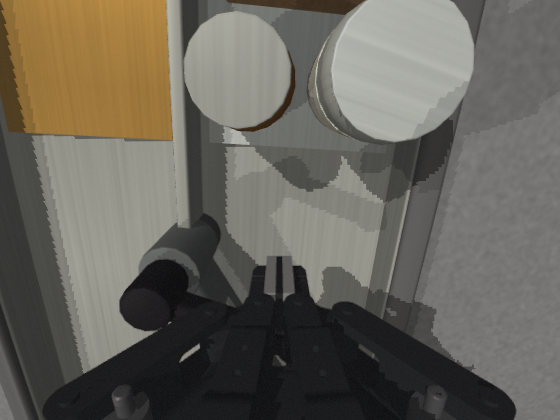

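The fingertips (scene zoom (130,160)) sit between the goods and the lever, and the diverter roller is up against the near rim. Next: lower to tip z≈0.085 and begin the push.

```bash
python3 -m creep '{"dp":[[0,0,1.2],[0,0,2.4],[0,0,2.4],[0,0,2.4]],"roll":[0,0,0,0]}' 0;python3 -m creep '{"dp":[[-0.8,-0.2,0],[-1.6,-0.4,0],[-2.5,-0.7,0],[-3.2,-0.9,0],[-4.0,-1.1,0]],"roll":[0.1,0.2,0.3,0.4,0.5]}' 0; python3 tip.py 11
```

```text
time_s: 16.6
position: [0.5126, -0.1315, 0.0755]
eef_rot: [-3.129, 0.005, -1.568]
contact_force: [1.0, -0.6, 0.9]
finger_gap: -0.0001
time_s: 17.23
position: [0.5233, -0.0918, 0.0762]
eef_rot: [-3.132, 0.009, -2.072]
contact_force: [0.3, -2.1, -0.5]
finger_gap: -0.0002
[ 0.52334707 -0.09181879  0.0761784 ] [ 0.30431426 -2.0794795  -0.45442348] -0.00017518175703573423
-0.02 [[212.05633697 210.73804446]] [[296.80728653 273.63379516]]
-0.01 [[212.52965546 213.18619829]] [[295.8920311  263.86893986]]
0 [[212.99657249 215.59938933]] [[295.0795174  255.20760288]]
0.01 [[213.45720893 217.9783215 ]] [[294.35347847 247.473908  ]]
0.022 [[214.00184839 220.78878356]] [[293.57821809 239.22195217]]
```

View pics/a11.png

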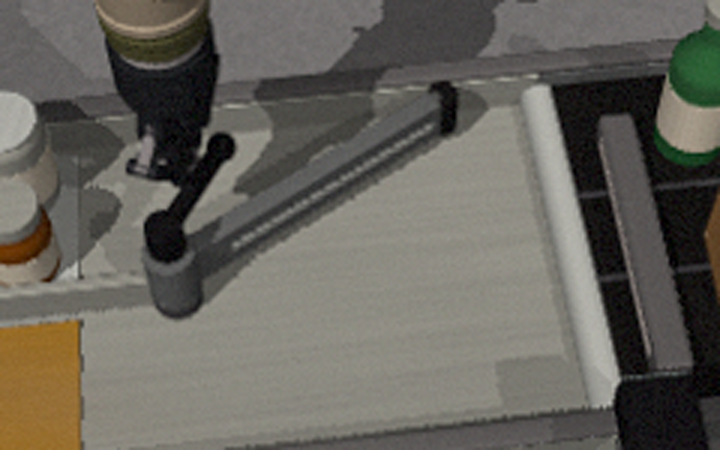

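```bash
python3 -m creep '{"dp":[[-0.5,0.2,0.1],[-1.0,0.25,0.2],[-1.6,0.2,0.2],[-2.2,0.2,0.2],[-2.8,0,0.2],[-3.4,-0.2,0.2],[-4.0,-0.45,0.2],[-4.6,-0.75,0.2]],"roll":[0.1,0.2,0.3,0.4,0.5,0.6,0.7,0.8]}' 0; python3 tip.py 12 | head -1
```

```text
time_s: 18.32
position: [0.5519, -0.0547, 0.0748]
eef_rot: [3.141, 0.013, -2.869]
contact_force: [-1.4, -2.7, 0.3]
finger_gap: 0.0003
[ 0.55194131 -0.05474866  0.07479475] [-1.43194564 -2.71903047  0.25595235] 0.0002792698355634196
```

View pics/a12.png

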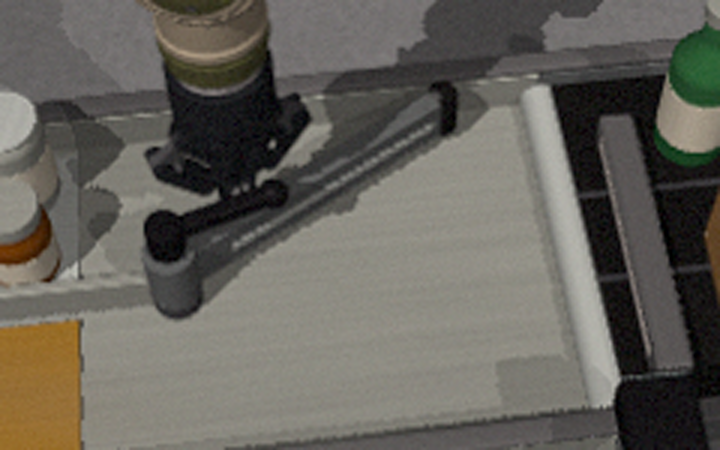

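View pics/b12.png

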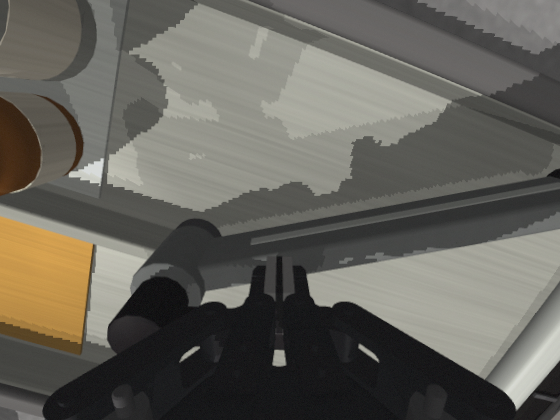

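Lever follows and passes over the diverter (ball at (272,195) in the zoom). Continuing to the stop in small steps.

```bash
python3 -m creep '{"dp":[[-0.5,0.1,0],[-0.9,0.1,0],[-1.3,0.1,0],[-1.6,0.1,0],[-1.6,0.1,0]],"roll":[0.08,0.15,0.22,0.27,0.27]}' 0; python3 -m creep '{"dp":[[-0.2,0,0],[-0.4,0,0],[-0.4,0,0]],"roll":[0,0,0]}' 0
```

```text
time_s: 19.05
position: [0.5673, -0.0489, 0.0749]
eef_rot: [3.137, 0.013, -3.132]
contact_force: [-1.1, 0.9, -0.8]
finger_gap: 0.0004
time_s: 19.42
position: [0.5703, -0.0488, 0.0749]
eef_rot: [3.136, 0.011, -3.132]
contact_force: [-5.1, 0.9, 1.6]
finger_gap: -0.0001
```

```bash
python3 -m creep '{"dp":[[-0.2,0,0],[-0.4,0,0],[-0.4,0,0]],"roll":[0,0,0]}' 0; python3 tip.py 13|head -1
```

```text
time_s: 19.8
position: [0.5703, -0.0487, 0.0748]
eef_rot: [3.137, 0.004, -3.131]
contact_force: [-13.6, 1.0, 9.2]
finger_gap: -0.0001
[ 0.57031602 -0.04869966  0.07480034] [-13.63545294   0.9569566    9.21004122] -6.70008670876948e-05
```

View pics/a13.png

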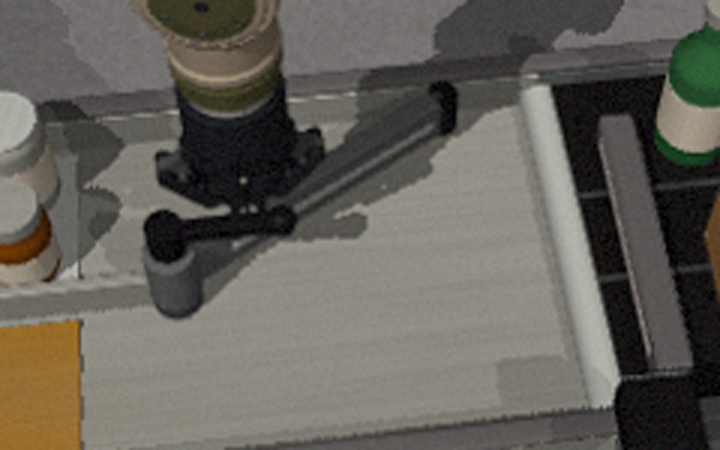

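The lever is at its stop: no motion while the force rose to 13.6 N. Backing off, lifting clear and checking.

```bash
python3 -m creep '{"dp":[[0.6,0,0],[1.5,0,0],[3,0,0],[3,0,0],[3,0,-3],[3,0,-8],[4,0,-12],[8,3,-13],[12,7,-13],[15,11,-13],[18,16,-13],[18.5,20,-13],[18.5,22,-13],[18.5,22,-13]],"roll":[0,0,0,0,0,0,0,0,0,0,0,0,0,0]}' 0
python3 - <<'E'
from cell import arm
import cv2,pickle
i=arm.get_image('top');pickle.dump(i,open('pics/top14.pkl','wb'))
cv2.imwrite('pics/top14.png',cv2.resize(i['pixels'][110:310,130:470,::-1],None,fx=2.3,fy=2.3,interpolation=cv2.INTER_CUBIC))
cv2.imwrite('pics/top14z.png',cv2.resize(i['pixels'][170:270,240:380,::-1],None,fx=5.5,fy=5.5,interpolation=cv2.INTER_CUBIC))
i=arm.get_image('scene');cv2.imwrite('pics/scene14.png',i['pixels'][:,:,::-1])
E
```

```text
time_s: 21.65
position: [0.3832, 0.17, 0.2056]
eef_rot: [3.136, 0.005, -3.128]
contact_force: [0.5, -0.8, 0.2]
finger_gap: -0.0002
```

View pics/top14.png

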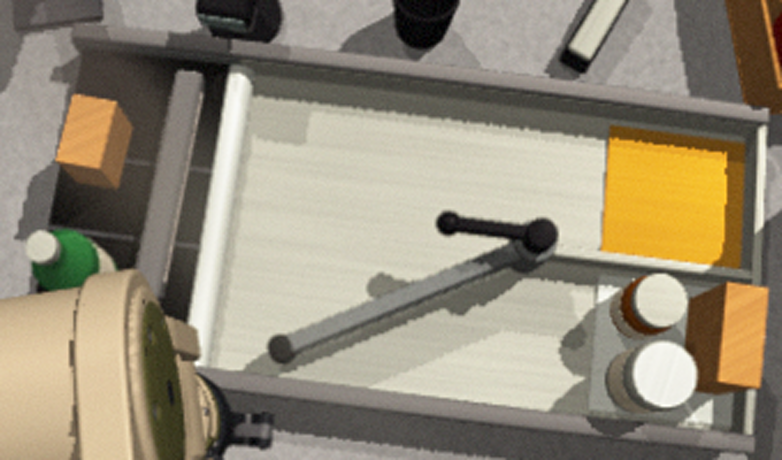

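View pics/top14z.png

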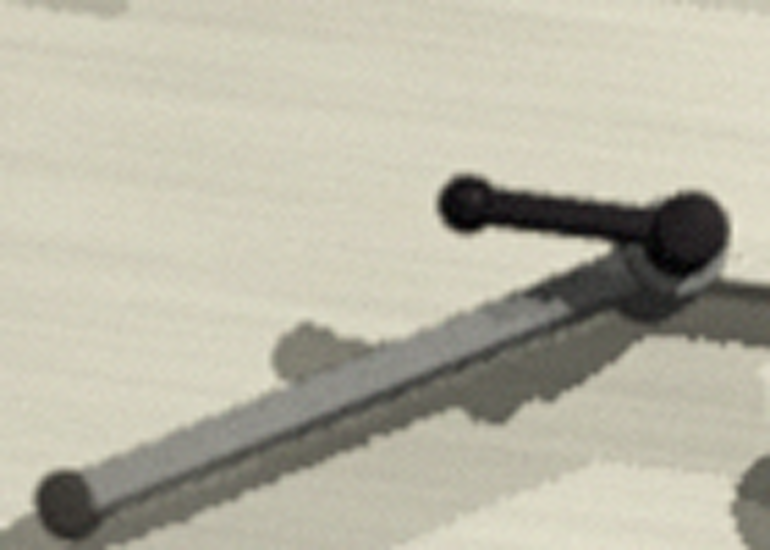

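View pics/scene14.png

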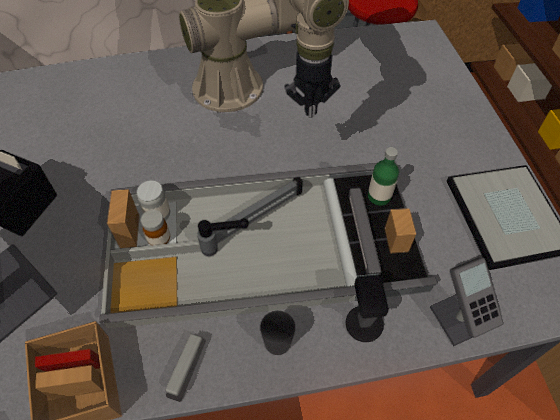

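```bash
python3 - <<'E' | tail -3
from wp import *
a=pickle.load(open('pics/top14.pkl','rb'))
f=lambda x,y:(240+x/5.5,170+y/5.5)
t=ray(a,f(68,504),.075);d=(t-hub)[:2];print('div',np.arctan2(-d@ex,d@ey))
b=ray(a,f(466,203),.108);h=ray(a,f(689,233),.12)
for H in(hub,h): d=(b-H)[:2];print('clamp',np.arctan2(d@ey,-d@ex),H)
E
```

```text
div 0.5208062372315805
clamp 1.5981994611356378 [ 0.58296717 -0.111899    0.12      ]
clamp 1.6188320877083753 [ 0.58111918 -0.11254765  0.12      ]
```

```bash
python3 - <<'E'
from cell import arm
arm.job_done();print(arm.get_state()['time_s'])
E
```

```text
the job is handed in; nothing more can be done
the job is handed in; nothing more can be done
```

The job is handed in. The near lane held the goods, so I pushed the diverter to the near-side stop first. I then pushed the clamp lever round to its stop, where it points at the belt. The clock stood at about 22 s, and the gripper was clear of everything.

**Last checks:**
- **Diverter:** it measured +0.521 rad against a stop of +0.52, both before and after the clamp push.
- **Clamp:** it measured about 1.60 to 1.62 rad against a stop of 1.57. I put the difference down to image error, because the lever stopped moving while the pushing force rose from about 5 N to 14 N.
- **Everything else:** by eye in the before and after pictures, the tin, jar, carton, order bar, bottle and tea box had not moved. I did not measure their positions.

**What disagreed:** my first diverter push passed just over the board without moving it. With the gripper shut, both cameras showed the fingertips about 10 mm above the reported TCP, not the stated 22 mm ahead of it. I lowered the tool to match, and the second push moved the board.

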